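Third hand: hold a print roller down in its V-blocks

ROBOT

A 7-joint arm with a two-finger parallel gripper is mounted at the origin on the work surface. World frame = base frame: x ahead of the robot, y to its left, z up, the work surface at z = 0. Lengths are in m, angles in rad, forces in N, time in s.
With the tool pointing down it reaches from about 0.425 to 0.925 m from the base axis. Payload 6.8 kg.
Tool frame: the origin (TCP) lies at the very end of the fingers, on their centre line; the grasp point (between the pads) lies bot.grip_point_offset behind it (bot.grip_point_offset is the distance from the TCP to the grasp point, in m); z points along the fingers, y is the line along which they close (so a half turn about z gives the same grasp; the last joint's range is limited). The gripper opens to 85 mm and grips with 20 to 120 N. Pads are 22 mm wide; open, the fingers measure 114 mm over their backs; the gripper's body (76 mm by 85 mm) begins 54 mm behind the grasp point. The pads swing forward as they close: fully open they stand 13 mm farther back than shut.
Start: joints at [-1.404, 0.477, 0.022, 1.555, -0.011, 1.109, -0.083], TCP at [0.183, 0.65, 0.231] pointing down, gripper open.
Joint ranges: [-2.96, 2.96], [-0.34, 2.1], [-1.41, 1.46], [0.24, 2.44], [-1.37, 4.51], [0.17, 1.92], [-2.96, 2.96]. Speed limits (rad/s): [2.39, 2.39, 3.14, 3.14, 3.14, 3.14, 3.14].

INTERFACE

Orientations are given as a unit quaternion [w, x, y, z].
In Python, from station import bot, imaging gives the robot as it stands. The module is installed in compiled form; this text tells all that it offers.
- The arm moves only by the tool carry_out, never from a script. Its argument "targets" is one flat list of numbers, 5 for each row, row after row: the closure in counts, from 0 (fully open) to 255 (shut), then the shift along the world's x, y, z in mm, then the turn about the world's z in degrees. A call has 1 to 20 rows; each row shifts and turns the commanded pose from where the row before left it; what a row does not reach is not made up. A row lasts 1/10 s, in which the tool goes at most 50 mm and 8.59 degrees, less where a joint would pass 70% of its speed; a pose out of reach is approached as far as the arm can. A call is refused whole if a number of a shift passes 50 or a number of a turn 8.59, either way. A call with a gripper value outside its range is refused whole. The fingers move at their own pace and stop on an object; "newtons" is the grip in N (left out, the last holds). Time passes only in rows, so rows that do not move let the fingers close. It gives the time, the measured TCP pose, the force, the opening and the grip force at its end, in the units of the state.
- bot.get_obs(): the state, without advancing time (a new reading comes with each control period).
- imaging.read_camera(name): name is "scene" or "top" or "wrist"; returns a dict with "frame" (400x640x3 uint8, red, green, blue), "fov_y" (degrees; the focal length in pixels is half the picture's height over the tangent of half this angle, whatever the lens; pixels are square), "cx", "cy" (the principal point, pixels), "pose" (4x4, takes a point from camera to world coordinates); the wrist camera has in their place "tool_from_camera" (4x4, takes a point from camera to tool coordinates, whose origin is the TCP and whose axes are the flange's). Camera axes: x right, y up, looking along -z (the intrinsics and any distortion apply to the point x, -y, -z); pixel columns grow to the right and rows downward; lengths in m; the calibration is good to about 2 mm. A picture is of the moment at which its call begins: read the wrist's pose just before it. There is no depth.
- bot.hand_in(): hands the job in; it is judged then, once.
The state is a dict: "t": time; "q": joint angles; "joint_vel": joint speeds; "joint_torque": joint torques, N m; "eef_pos": TCP position; "tool_rot": TCP orientation; "contact_force": force on the tool from outside, world axes, zero at the start; "torque": the same for the moment, N m; "gripper_width": opening from 0.0 (shut) to 1.0 (fully open); "grasp_force": force on a finger pad.
Only numpy, scipy, OpenCV 4.12 (cv2) and the standard library are available. Lean on these libraries where they do the work, as an engineer would, in place of code of your own. Each camera call takes 0.05 s, during which the arm holds its last target. There are 200 camera calls.

TASK

Take the smooth print roller off the roller rack and seat it in the pair of V-blocks so that it bears on both sides of the vee along its length, with its bare end (the one without the steel spindle) up against the stop plate. Lower it in without dropping it and never let go of it once it is in the vee: finish while still gripping it and pressing it steadily down into the vee with about 10 N, firmly but without forcing it, so that the pattern can be pinned onto it. Leave the ringed roller and everything else on the bench where it is.

Things in the scene. Friction and masses are not known exactly. Their poses are not given: they have to be found in the camera images.
- roller_center (a point): the smooth print roller, a plain wooden cylinder, 48 mm diameter, barrel 150 mm long, 0.2 kg, lying level in one of the rack's two places; point on its axis half-way along the barrel. x runs along the cylinder and points to its bare flat end, 75 mm away; at the other end (-x) a steel spindle, 12 mm thick, sticks out 28 mm
- roller_bare_end (a point): centre of the smooth roller's bare flat end face, 75 mm along its x axis from roller_center; same axes
- roller_rack: fixed wooden rack, origin at the centre of its underside on the bench. Two rollers lie in it parallel to its x axis, at y = +60 and -60 mm (the smooth one in either), axes 58 mm above the bench, bare end to +x. Notched boards (tops 48 mm high) carry them at x = -51 to -39 and 39 to 51 mm; between the boards they can be gripped, the 116 x 190 mm base there being 10 mm high
- vee_seat (a point): where roller_center comes when fully seated at the stop: 70 mm above the bench. x along the vee to the stop plate, z up. Two fixed steel V-blocks (90 degree vee, 68 mm wide, tops 60 mm above the bench) stand in line at x = -75 to -35 and 35 to 75 mm; in the gap between, fingers are free down to the base, 12 mm high. Face of the stop plate (62 mm wide, top 78 mm above the bench): x = 75 mm
- vee_fixture: the V-block fixture as a whole, fixed to the bench: steel base 210 x 110 x 12 mm with the V-blocks and the stop plate; origin at the centre of its underside, axes as vee_seat, which lies 70 mm above it
- vee_left: the flanks of both V-blocks on the +y side of the vee (origin and axes as vee_fixture); a seated roller touches them along a line
- vee_right: the flanks of both V-blocks on the -y side of the vee (origin and axes as vee_fixture)
- ringed_center (a point): bystander: the finished print roller in the rack's other place, of the same outer size but ringed with grooves and with a spindle at both ends; point at its centre, x along its axis
- pin_tin: bystander: flat round tin of pins, 68 mm in diameter, 24 mm high, beyond the stop plate; origin at the centre of its underside
- print_block: bystander: carved wooden hand-printing block 66 x 44 x 32 mm, between the robot and the rack and fixture; origin at the centre of its underside
- print_block2: bystander: carved wooden printing block 73 x 48 x 32 mm beyond them; origin at the centre of its underside
- paint_jar: bystander: closed jar of textile paint, 64 mm in diameter, 62 mm high, on the left; origin at the centre of its underside
- paint_jar2: bystander: closed jar of textile paint, 64 mm in diameter, 62 mm high, on the right; origin at the centre of its underside
- paint_bottle: bystander: paint bottle 54 mm in diameter, 155 mm high, on the left; origin at the centre of its underside
- pin_hammer: bystander: hammer 240 mm long lying on the right; origin on the bench under its middle

How it is judged:
By the outcome, as a careful person would: the job done as asked, in the order asked, and still so for the second after the job is handed in, while the arm keeps its last pose, push and grip.
It also fails if it takes over 40 s, if anything falls off the work surface, if the arm or the gripper's body presses on something with over 40 N, if the wrist force passes 120 N, or if a joint passes its speed limit or range.

## Working session

There is one attempt and no reset: what is moved stays moved. The work goes in short steps, Python scripts to look and compute and a tool call to move; the robot and the scene stay as the last step left them, time stands still between calls to the robot, and variables do not carry over. Pictures are saved under pics/ and viewed, at most 10 in all, crops included, and the job is handed in when it is done.

Besides the shell and the picture viewer there is one more tool, called as name(argument=value, ...), one argument or row to a line, values as JSON. carry_out: Moves the arm, as the interface text tells. Its arguments: {"type":"object","properties":{"targets":{"type":"array","items":{"type":"number"}},"newtons":{"type":"number"}},"required":["targets"]}

```bash
mkdir -p pics; cat > h.py <<'E'
import numpy as np, cv2
from station import bot, imaging
def cam(n):
    o=bot.get_obs(); c=imaging.read_camera(n); 
    if 'pose' in c: P=c['pose']
    else:
        from scipy.spatial.transform import Rotation as R
        w,x,y,z=o['tool_rot']; T=np.eye(4);T[:3,:3]=R.from_quat([x,y,z,w]).as_matrix();T[:3,3]=o['eef_pos'];P=T@np.array(c['tool_from_camera'])
    return c,np.array(P)
def ray(c,P,u,v,z):
    f=200/np.tan(np.radians(c['fov_y'])/2)
    d=P[:3,:3]@np.array([(u-c['cx'])/f,-(v-c['cy'])/f,-1]);o=P[:3,3]
    return o+d*(z-o[2])/d[2]
def proj(c,P,p):
    f=200/np.tan(np.radians(c['fov_y'])/2)
    q=P[:3,:3].T@(np.array(p)-P[:3,3]); return c['cx']+f*q[0]/-q[2], c['cy']-f*q[1]/-q[2]
E
python3 - <<'E'
from h import *
print(bot.get_obs(),bot.grip_point_offset)
for n in("scene","top"):
    c,P=cam(n);print({k:v for k,v in c.items() if k!='frame'})
    cv2.imwrite(f'pics/{n}0.png',cv2.resize(c['frame'][:,:,::-1],(800,500),interpolation=cv2.INTER_CUBIC))
E
```

```text
{'t': 0.0, 'q': array([-1.40411067,  0.47777013,  0.02236662,  1.55643498, -0.01151118,
        1.10930507, -0.08311272]), 'joint_vel': array([-0.00124598, -0.00080885,  0.00078733,  0.00065635, -0.00148996,
       -0.00137391,  0.0002191 ]), 'joint_torque': array([-1.31956956e-03, -5.96461451e+01,  1.60754632e+00, -2.81196535e+01,
        1.24126548e-02,  9.42965678e-03, -4.78269286e-06]), 'eef_pos': array([0.18302313, 0.64910713, 0.23035329]), 'tool_rot': array([-5.56567746e-05,  1.36970740e-01,  9.90574690e-01, -8.92788032e-04]), 'contact_force': array([0.32140092, 0.51742937, 0.63548935]), 'torque': array([-0.0199958 ,  0.0007633 ,  0.02154366]), 'grasp_force': 0.0, 'gripper_width': 1.002837584224568} 0.0187
{'fov_y': 52.62203468171676, 'cx': 322.5187367291932, 'cy': 198.62326266858406, 'pose': array([[-0.84364742, -0.38384299,  0.37539792,  1.13708946],
       [ 0.53689604, -0.60483569,  0.58814661,  0.8094617 ],
       [ 0.0012981 ,  0.69773802,  0.71635185,  1.08426955],
       [ 0.        ,  0.        ,  0.        ,  1.        ]])}
{'fov_y': 50.936421357074934, 'cx': 316.8589004973762, 'cy': 203.55594462433683, 'pose': array([[-0.02065176,  0.98932693, -0.14424189,  0.42337297],
       [-0.99965618, -0.01810159,  0.01897001,  0.01702838],
       [ 0.01615653,  0.14458406,  0.98936061,  1.33241818],
       [ 0.        ,  0.        ,  0.        ,  1.        ]])}
```

View pics/top0.png

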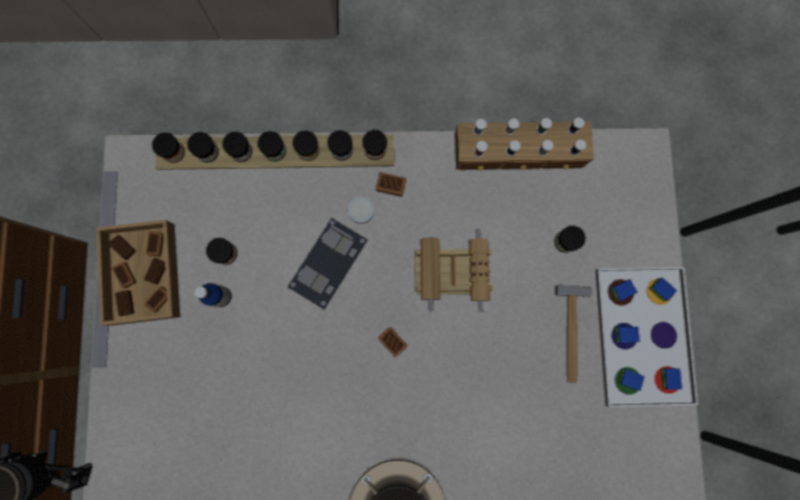

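View pics/scene0.png

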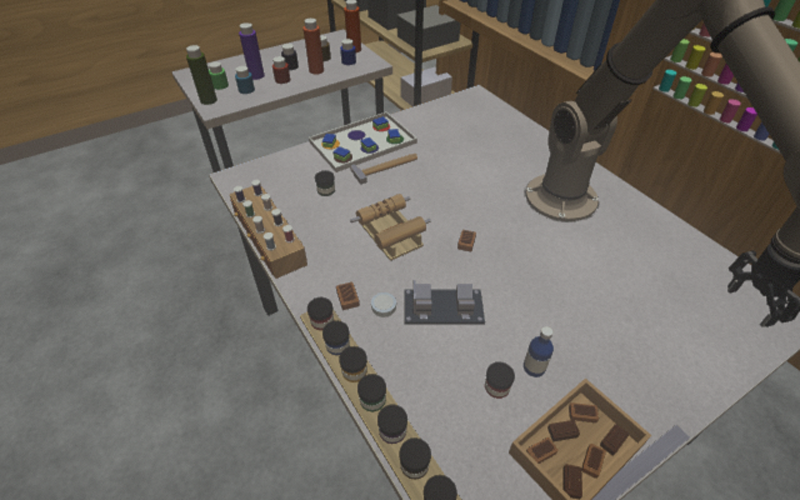

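The smooth roller is the left one in the rack, around (430,268) of the top picture, with its spindle towards the robot. The fixture is at (328,263), with the stop end near the tin at (361,209). I'll enlarge that part.

```bash
python3 - <<'E'
from h import *
c,P=cam("top")
cv2.imwrite('pics/top1.png',cv2.resize(c['frame'][150:270,220:400,::-1],None,fx=4.4,fy=4.4,interpolation=cv2.INTER_CUBIC))
for n,u,v,z in [('roller bare',430,238,.075),('roller spindle-end',430,299,.075),('fix c',328,263,.012)]:
    print(n,ray(c,P,u*.8,v*.8,z))
E
```

```text
roller bare [ 0.64564584 -0.09052814  0.075     ]
roller spindle-end [ 0.49742605 -0.08607827  0.075     ]
fix c [0.59715271 0.16447125 0.012     ]
```

View pics/top1.png

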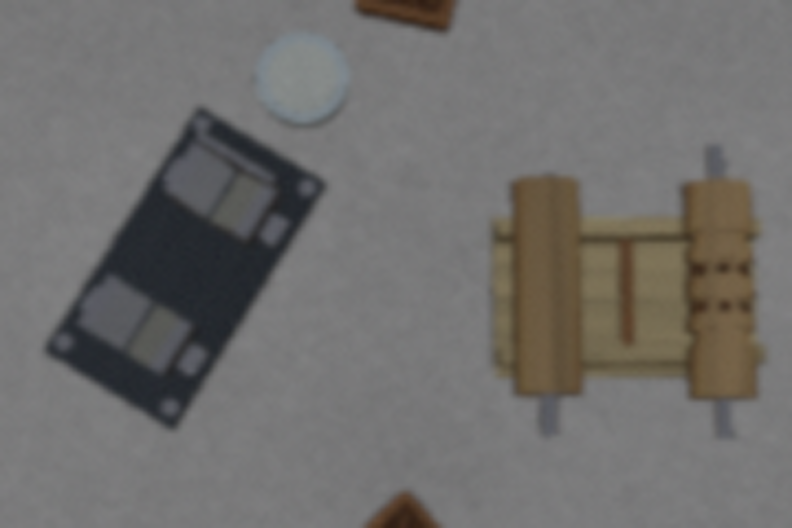

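Base corners in the crop are at (200,107), (326,184), (175,430) and (46,350). The roller corners are at (514,178), (580,177), (580,395) and (515,393), and the ringed spindle tips are at (714,147) and (725,437).

```bash
python3 - <<'E'
from h import *
c,P=cam("top")
g=lambda u,v,z:ray(c,P,220+(u+.5)/4.4-.5,150+(v+.5)/4.4-.5,z)
b=[g(*p,.012) for p in[(200,107),(326,184),(175,430),(46,350)]]
print('base',np.mean(b,0),[np.linalg.norm(b[i]-b[(i+1)%4]) for i in range(4)])
d=b[0]+b[1]-b[2]-b[3];print('yaw',np.degrees(np.arctan2(d[1],d[0])))
r=[g(*p,.058) for p in[(514,178),(580,177),(580,395),(515,393)]]
print('roll',np.mean(r,0),[np.linalg.norm(r[i]-r[(i+1)%4]) for i in range(4)])
d=r[0]+r[1]-r[2]-r[3];print('yaw',np.degrees(np.arctan2(d[1],d[0])))
a,e=g(714,147,.058),g(725,437,.058);print('ring',(a+e)/2,a-e,np.degrees(np.arctan2(*(a-e)[1::-1])))
E
```

```text
base [0.59793903 0.16510565 0.012     ] [np.float64(0.10818503856264301), np.float64(0.20663535548827094), np.float64(0.10894261144650796), np.float64(0.20696853307803265)]
yaw -32.05706669147825
roll [ 0.57429882 -0.08971993  0.058     ] [np.float64(0.04635171211841677), np.float64(0.15265618118943772), np.float64(0.04486901184834314), np.float64(0.15046687441665227)]
yaw -1.5889946062567404
ring [ 0.56818531 -0.2095736   0.058     ] [ 0.20313827 -0.00116717  0.        ] -0.3291999933922502
```

carry_out(
  targets=[0, 38, -30, 0, 1, 0, 38, -30, 0, 1, 0, 38, -30, 0, 1, 0, 38, -30, 0, 1, 0, 38, -30, 0, 1, 0, 38, -30, 0, 1, 0, 38, -30, 0, 1, 0, 38, -30, 0, 1, 0, 9, -48, 0, 1, 0, 9, -48, 0, 1, 0, 9, -48, 0, 1, 0, 9, -48, 0, 1, 0, 9, -48, 0, 1, 0, 9, -48, 0, 1, 0, 9, -48, 0, 1, 0, 9, -48, 0, 0, 0, 9, -48, 0, 0, 0, 9, -48, 0, 0, 0, -3, -19, 0, 0, 0, 0, 0, 0, 0],
  newtons=40,
)

```text
t: 2.2
eef_pos: [0.5733, -0.0942, 0.2313]
tool_rot: [-0.0, 0.01, 1.0, -0.001]
contact_force: [-0.0, 1.0, 0.0]
gripper_width: 1.001
grasp_force: 0.0
```

```bash
python3 - <<'E'
from h import *
c,P=cam("wrist");o=bot.get_obs();print(o['t'],o['q'],o['eef_pos'],o['tool_rot'],P,c['fov_y'],c['cx'],c['cy'])
cv2.imwrite('pics/w0.png',c['frame'][:,:,::-1])
for p in [(.574,-.09,.058),(.649,-.091,.082),(.499,-.089,.082)]: print(proj(c,P,p))
E
```

```text
2.25 [-0.1693095   0.32737282  0.27590363  1.80155969 -0.10219489  1.02688778
  1.69994835] [ 0.57375955 -0.09104859  0.23117815] [-1.85612603e-04  8.25842384e-03  9.99965872e-01 -1.36432385e-04] [[ 0.01954417 -0.96227424 -0.27137853  0.50490648]
 [ 0.99980728  0.01830848  0.00708468 -0.0920745 ]
 [-0.00184888 -0.2714647   0.96244662  0.37344566]
 [ 0.          0.          0.          1.        ]] 69.01781531889372 318.06117400833324 201.50920590986408
(np.float64(321.67808303850876), np.float64(184.19632989157702))
(np.float64(322.09285210269206), np.float64(255.68626856760378))
(np.float64(321.7093379095661), np.float64(112.99193414015981))
```

View pics/w0.png

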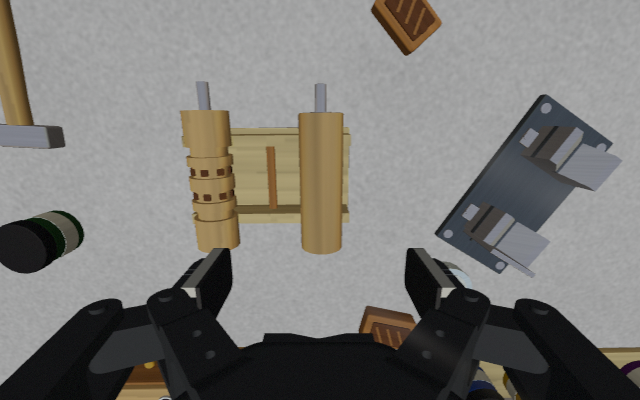

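The roller spans columns 300–343 with its ends at rows 113 and 253, which agrees with the prediction to about 2 mm. The fixture base corners are at (543,95) and (436,234). Descending now.

carry_out(
  targets=[0, 0, 1, -35, 0, 0, 0, 0, -40, 0, 0, 0, 0, -40, 0, 0, 0, 0, -40, 0, 0, 0, 0, -25, 0, 0, 0, 0, -15, 0, 0, 0, 0, 0, 0, 255, 0, 0, 0, 0, 255, 0, 0, 0, 0, 255, 0, 0, 0, 0, 255, 0, 0, 0, 0, 255, 0, 0, 0, 0, 255, 0, 0, 0, 0, 255, 0, 0, 0, 0],
  newtons=40,
)

```text
t: 3.65
eef_pos: [0.5756, -0.0915, 0.0387]
tool_rot: [0.002, 0.008, 1.0, -0.001]
contact_force: [-1.7, -6.3, 6.7]
gripper_width: 0.555
grasp_force: 40.2
```

```bash
python3 - <<'E'
from h import *
P=np.array([[ 0.01954417,-0.96227424,-0.27137853,0.50490648],[0.99980728,0.01830848,0.00708468,-0.0920745],[-0.00184888,-0.2714647,0.96244662,0.37344566],[0,0,0,1]])
c=dict(fov_y=69.01781531889372,cx=318.061,cy=201.509)
a,b,e=[ray(c,P,*p,.012) for p in[(544,95),(436,235),(501,273)]]
d=b-a;print(a,b,e,np.linalg.norm(d),np.linalg.norm(b-e),np.degrees(np.arctan2(d[1],d[0])),'centre',(a+e)/2)
print(ray(c,P,321.5,113,.058),ray(c,P,322,252,.058))
E
```

```text
[0.48255246 0.17176568 0.012     ] [0.65619771 0.06156885 0.012     ] [0.71452567 0.1566373  0.012     ] 0.20565994228739715 0.11153547534415285 -32.39957637060345 centre [0.59853907 0.16420149 0.012     ]
[ 0.49851757 -0.08896394  0.058     ] [ 0.65607582 -0.09094571  0.058     ]
```

carry_out(
  targets=[255, 0, 0, 10, 0, 255, 0, 0, 20, 0, 255, 0, 0, 30, 0, 255, 0, 0, 30, 0, 255, 1, 20, 10, 0, 255, 2, 30, 0, -3.9, 255, 2, 30, 0, -3.9, 255, 2, 30, 0, -3.9, 255, 2, 30, 0, -3.9, 255, 2, 30, 0, -3.9, 255, 2, 30, 0, -3.9, 255, 1, 30, 0, -3.9, 255, 1, 20, 0, -3.9, 255, 1, 11, 0, 0, 255, 0, 0, 0, 0, 255, 0, 0, 0, 0, 255, 0, 0, 0, 0],
  newtons=60,
)

```text
t: 5.35
eef_pos: [0.5903, 0.1706, 0.1365]
tool_rot: [0.0, 0.276, 0.961, -0.0]
contact_force: [-0.0, 1.4, -3.0]
gripper_width: 0.545
grasp_force: 62.2
```

```bash
python3 - <<'E'
from h import *
c,P=cam("wrist");o=bot.get_obs();print(o)
cv2.imwrite('pics/w1.png',c['frame'][:,:,::-1])
np.savez('w1.npz',P=P)
c,P=cam("scene")
cv2.imwrite('pics/s1.png',cv2.resize(c['frame'][190:290,290:430,::-1],None,fx=5,fy=5,interpolation=cv2.INTER_CUBIC))
E
```

```text
{'t': 5.4, 'q': array([-0.63906048,  0.49780751,  0.3432594 ,  1.80964952, -0.21111714,
        0.87021944,  0.81383143]), 'joint_vel': array([-0.0021415 ,  0.00141302, -0.00425168, -0.00146294, -0.00083953,
       -0.00046526, -0.00381802]), 'joint_torque': array([-4.17961450e-01, -5.49960995e+01,  6.15993351e+00, -2.43786281e+01,
       -5.87933231e-03,  1.12855760e-02,  1.41606046e-02]), 'eef_pos': array([0.59029137, 0.1707163 , 0.13648889]), 'tool_rot': array([ 6.89588842e-05,  2.76116709e-01,  9.61124074e-01, -2.67544156e-04]), 'contact_force': array([ 0.13754689,  0.06502409, -2.5653111 ]), 'torque': array([ 0.0096778 , -0.00401264, -0.05253494]), 'grasp_force': 62.15757966041565, 'gripper_width': 0.5472573949792334}
```

View pics/w1.png

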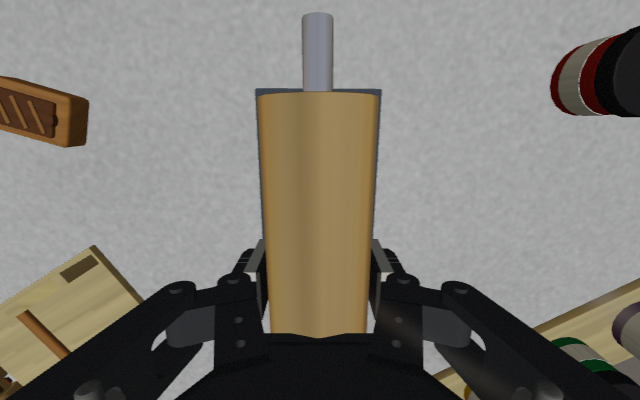

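View pics/s1.png

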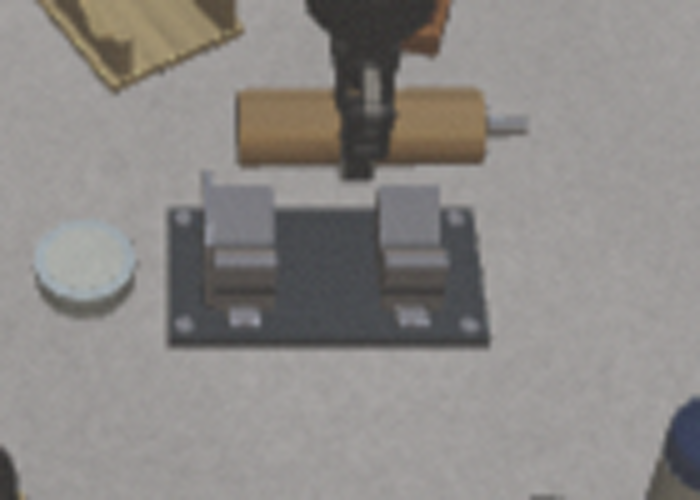

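The wrist picture shows the base's end edge at row 90, columns 256–381, and the roller's spindle end at row 94, columns 259–379. They are aligned. The scene crop shows the roller level above the vee.

```bash
python3 - <<'E'
from h import *
P=np.load('w1.npz')['P'];c=dict(fov_y=69.01781531889372,cx=318.061,cy=201.509)
a,b=ray(c,P,256,89.5,.012),ray(c,P,381,89.5,.012)
o=np.array([.5903,.1707,0]);
th=2*np.arctan2(.96112,.27612)-np.pi/2;print('tool y',np.degrees(th))
Y=np.array([np.cos(th),np.sin(th),0]);X=np.array([Y[1],-Y[0],0])
d=b-a;print('base w',np.linalg.norm(d),np.degrees(np.arctan2(d[1],d[0])))
m=(a+b)/2-o;print('base end from tcp along,lat',m@X,m@Y)
for z in(.16,):
  l,r=ray(c,P,259,94.5,z),ray(c,P,379.5,94.5,z);m=(l+r)/2-o;print('roller end',m@X,m@Y,np.linalg.norm(l-r))
s=ray(c,P,318,15,.16+.006)-o;print('spindle tip',s@X,s@Y)
E
```

```text
tool y 57.942359802627834
base w 0.10738599600480234 57.98203876197921
base end from tcp along,lat -0.09338345094172328 0.0007554379304168478
roller end -0.07795736163850044 0.0009086366771086304 0.046270061226206194
spindle tip -0.10299172466675469 0.0004172833950115344
```

carry_out(
  targets=[255, 0, 0, -15, 0, 255, 0, 0, -20, 0, 255, 0, 0, -20, 0, 255, 0, 0, -12, 0, 255, 0, 0, -6, 0, 255, 0, 0, -3, 0, 255, 0, 0, -2, 0, 255, 0, 0, 0, 0, 255, 0, 0, 0, 0],
)

```text
t: 6.35
eef_pos: [0.5906, 0.1728, 0.0589]
tool_rot: [0.0, 0.275, 0.961, 0.0]
contact_force: [0.5, -0.2, -2.0]
gripper_width: 0.543
grasp_force: 62.2
```

carry_out(
  targets=[255, 1.7, -1.1, 0, 0, 255, 1.7, -1.1, 0, 0, 255, 1.7, -1.1, 0, 0, 255, 0.8, -0.5, 0, 0, 255, 0.8, -0.5, 0, 0, 255, 0, 0, 0, 0, 255, 0, 0, 0, 0],
)

```text
t: 7.05
eef_pos: [0.5968, 0.1684, 0.0582]
tool_rot: [-0.0, 0.275, 0.961, -0.0]
contact_force: [-0.0, -0.4, -2.7]
gripper_width: 0.545
grasp_force: 62.2
```

carry_out(
  targets=[255, 0.8, -0.5, 0, 0, 255, 0.8, -0.5, 0, 0, 255, 0.8, -0.5, 0, 0, 255, 0, 0, 0, 0, 255, 0, 0, 0, 0],
)

```text
t: 7.55
eef_pos: [0.5993, 0.1669, 0.0583]
tool_rot: [-0.0, 0.275, 0.961, -0.0]
contact_force: [-0.3, 0.6, -2.5]
gripper_width: 0.544
grasp_force: 62.2
```

carry_out(
  targets=[255, 0, 0, -2, 0, 255, 0, 0, -1, 0, 255, 0, 0, -1, 0, 255, 0, 0, 0, 0, 255, 0, 0, 0, 0],
)

```text
t: 8.05
eef_pos: [0.5992, 0.1669, 0.0542]
tool_rot: [-0.0, 0.275, 0.961, -0.0]
contact_force: [-0.8, -0.6, -1.9]
gripper_width: 0.543
grasp_force: 62.2
```

Now creep to the stop, watching the force.

carry_out(
  targets=[255, 0.8, -0.5, 0, 0, 255, 0.8, -0.5, 0, 0, 255, 0, 0, 0, 0, 255, 0, 0, 0, 0],
)

```text
t: 8.45
eef_pos: [0.601, 0.1659, 0.0544]
tool_rot: [0.0, 0.275, 0.961, 0.0]
contact_force: [0.6, -0.4, -2.2]
gripper_width: 0.539
grasp_force: 62.2
```

carry_out(
  targets=[255, 0.8, -0.5, 0, 0, 255, 0.8, -0.5, 0, 0, 255, 0, 0, 0, 0, 255, 0, 0, 0, 0],
)

```text
t: 8.85
eef_pos: [0.602, 0.1651, 0.0542]
tool_rot: [-0.0, 0.275, 0.961, -0.0]
contact_force: [-1.9, 1.1, -1.3]
gripper_width: 0.543
grasp_force: 62.1
```

carry_out(
  targets=[255, 0.8, -0.5, 0, 0, 255, 0, 0, 0, 0, 255, 0, 0, 0, 0],
)

```text
t: 9.15
eef_pos: [0.6021, 0.1651, 0.054]
tool_rot: [-0.001, 0.275, 0.961, -0.0]
contact_force: [-3.8, 1.8, -0.8]
gripper_width: 0.544
grasp_force: 62.2
```

carry_out(
  targets=[255, 0, 0, -1, 0, 255, 0, 0, -1, 0, 255, 0, 0, -1, 0, 255, 0, 0, 0, 0, 255, 0, 0, 0, 0],
)

```text
t: 9.65
eef_pos: [0.602, 0.1652, 0.0532]
tool_rot: [-0.001, 0.275, 0.961, 0.0]
contact_force: [-12.9, 1.8, 18.0]
gripper_width: 0.542
grasp_force: 64.4
```

carry_out(
  targets=[255, -0.3, -0.5, 1.2, 0, 255, 0, 0, 0, 0, 255, 0, 0, 0, 0],
)

```text
t: 9.95
eef_pos: [0.602, 0.1652, 0.0533]
tool_rot: [-0.001, 0.275, 0.961, 0.001]
contact_force: [-7.9, 2.3, 8.0]
gripper_width: 0.542
grasp_force: 63.1
```

```bash
python3 - <<'E'
from h import *
c,P=cam("scene");o=bot.get_obs();print(o['eef_pos'],o['tool_rot'],o['contact_force'],o['torque'])
cv2.imwrite('pics/s2.png',cv2.resize(c['frame'][205:285,300:420,::-1],None,fx=6.5,fy=6.5,interpolation=cv2.INTER_CUBIC))
E
```

```text
[0.60199741 0.16514055 0.05328554] [-1.04776304e-03  2.74816160e-01  9.61496077e-01  5.24045919e-04] [-8.15011378  2.69016249  7.58095946] [ 0.46492331  1.33766015 -0.0778445 ]
```

View pics/s2.png

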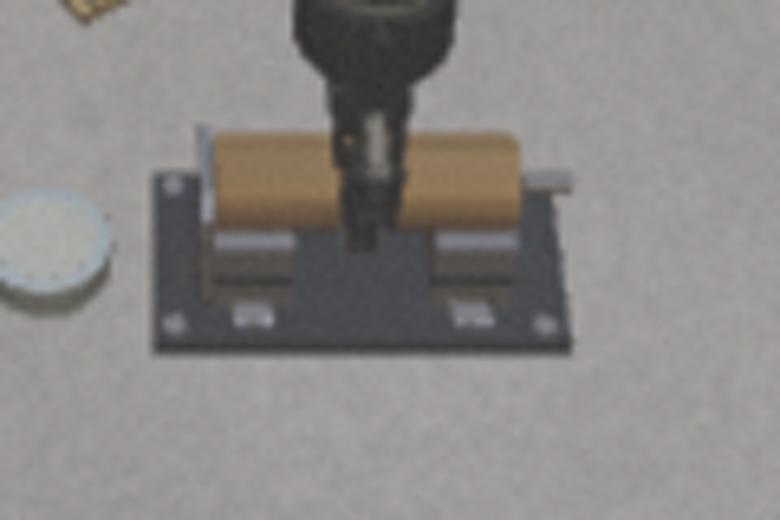

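The roller sits at the stop plate (about column 212 of the crop). A lateral force and a height about 2 mm above nominal suggest it is riding on the +y flank. I'll lift slightly, shift about 1.5 mm towards -y of the vee, and lower again.

carry_out(
  targets=[255, 0, 0, 1.5, 0, 255, 0, 0, 1, 0, 255, -0.4, -0.6, 0, 0, 255, -0.4, -0.7, 0, 0, 255, 0, 0, 0, 0, 255, 0, 0, 0, 0],
)

```text
t: 10.6
eef_pos: [0.6015, 0.1643, 0.0547]
tool_rot: [-0.001, 0.274, 0.962, 0.001]
contact_force: [-2.7, 4.8, -1.2]
gripper_width: 0.542
grasp_force: 62.1
```

carry_out(
  targets=[255, 0, 0, -1, 0, 255, 0, 0, -1, 0, 255, 0, 0, -0.5, 0, 255, 0, 0, 0, 0, 255, 0, 0, 0, 0],
)

```text
t: 11.1
eef_pos: [0.6014, 0.1642, 0.0526]
tool_rot: [-0.001, 0.275, 0.962, 0.001]
contact_force: [-5.2, 4.6, 1.4]
gripper_width: 0.546
grasp_force: 62.5
```

carry_out(
  targets=[255, 0, 0, -0.5, 0, 255, 0, 0, -0.3, 0, 255, 0, 0, 0, 0, 255, 0, 0, 0, 0],
)

```text
t: 11.5
eef_pos: [0.6014, 0.1642, 0.0522]
tool_rot: [-0.001, 0.275, 0.962, 0.001]
contact_force: [-6.9, 5.1, 4.9]
gripper_width: 0.545
grasp_force: 62.9
```

```bash
python3 - <<'E'
from h import *
o=bot.get_obs();th=np.radians(-32);u=np.array([np.cos(th),np.sin(th),0]);v=np.array([-u[1],u[0],0])
for k in('eef_pos','contact_force','torque'):print(k,o[k]@u,o[k]@v,o[k][2])
print(o['tool_rot'])
E
```

```text
eef_pos 0.42297430052673113 0.4579124589276 0.05219406397731516
contact_force -8.576643165383322 0.6900654008763588 4.86305130946032
torque -0.01771441866811481 1.39411987100145 -0.01721309840308858
[-9.08826144e-04  2.74546780e-01  9.61573110e-01  6.27748972e-04]
```

carry_out(
  targets=[255, -0.4, 0.3, 0, 0, 255, 0, 0, 0, 0, 255, 0, 0, 0, 0],
)

```text
t: 11.8
eef_pos: [0.6014, 0.1642, 0.0522]
tool_rot: [-0.0, 0.275, 0.962, 0.001]
contact_force: [-5.7, 3.1, 3.7]
gripper_width: 0.544
grasp_force: 62.9
```

carry_out(
  targets=[255, 0, 0, -0.4, 0, 255, 0, 0, -0.2, 0, 255, 0, 0, 0, 0, 255, 0, 0, 0, 0],
)

```text
t: 12.2
eef_pos: [0.6013, 0.1642, 0.0521]
tool_rot: [-0.001, 0.275, 0.962, 0.001]
contact_force: [-7.7, 3.2, 8.2]
gripper_width: 0.549
grasp_force: 63.3
```

carry_out(
  targets=[255, 0, 0, 1.5, 0, 255, 0, 0, 1, 0, 255, -1.3, 0.3, 0, 0, 255, -0.4, -0.3, 0, 0, 255, 0, 0, 0, 0, 255, 0, 0, 0, 0],
)

```text
t: 12.8
eef_pos: [0.6003, 0.1624, 0.0536]
tool_rot: [0.0, 0.275, 0.961, -0.0]
contact_force: [-0.3, 1.2, -2.6]
gripper_width: 0.543
grasp_force: 62.2
```

carry_out(
  targets=[255, 0, 0, -1, 0, 255, 0, 0, -1, 0, 255, 0, 0, -0.5, 0, 255, 0, 0, 0, 0, 255, 0, 0, 0, 0],
)

```text
t: 13.3
eef_pos: [0.6005, 0.1628, 0.0515]
tool_rot: [0.0, 0.275, 0.961, 0.0]
contact_force: [-0.3, -0.4, 3.7]
gripper_width: 0.541
grasp_force: 62.7
```

carry_out(
  targets=[255, 0, 0, -0.4, 0, 255, 0, 0, 0, 0, 255, 0, 0, 0, 0],
)

```text
t: 13.6
eef_pos: [0.6006, 0.1628, 0.0515]
tool_rot: [0.0, 0.275, 0.961, 0.0]
contact_force: [-2.0, -0.7, 7.1]
gripper_width: 0.546
grasp_force: 63.1
```

carry_out(
  targets=[255, 0, 0, -0.4, 0, 255, 0, 0, 0, 0, 255, 0, 0, 0, 0],
)

```text
t: 13.9
eef_pos: [0.6006, 0.1629, 0.0514]
tool_rot: [0.0, 0.276, 0.961, 0.0]
contact_force: [-2.9, 0.3, 10.2]
gripper_width: 0.545
grasp_force: 63.4
```

carry_out(
  targets=[255, 0, 0, 0.7, 0, 255, -0.3, -0.4, 0, 0, 255, -0.2, -0.4, 0, 0, 255, 0, 0, 0, 0, 255, 0, 0, 0, 0],
)

```text
t: 14.4
eef_pos: [0.6006, 0.1628, 0.0515]
tool_rot: [0.001, 0.275, 0.961, 0.001]
contact_force: [3.3, 3.0, 3.7]
gripper_width: 0.545
grasp_force: 62.6
```

carry_out(
  targets=[255, 0.5, 0.8, 0, 0, 255, 0.5, 0.8, 0, 0, 255, 0, 0, 0, 0, 255, 0, 0, 0, 0],
)

```text
t: 14.8
eef_pos: [0.6005, 0.1629, 0.0514]
tool_rot: [-0.0, 0.275, 0.961, -0.0]
contact_force: [-0.1, 0.3, 7.8]
gripper_width: 0.546
grasp_force: 63.0
```

carry_out(
  targets=[255, 0, 0, 0.5, 0, 255, 0.4, -0.3, 0, 0, 255, 0.4, -0.2, 0, 0, 255, 0.4, -0.3, 0, 0, 255, 0, 0, 0, 0, 255, 0, 0, 0, 0],
)

```text
t: 15.4
eef_pos: [0.6005, 0.1629, 0.0514]
tool_rot: [-0.001, 0.275, 0.961, -0.0]
contact_force: [-2.5, 1.1, 7.3]
gripper_width: 0.544
grasp_force: 62.9
```

carry_out(
  targets=[255, 0, 0, -0.4, 0, 255, 0, 0, 0, 0, 255, 0, 0, 0, 0],
)

```text
t: 15.7
eef_pos: [0.6006, 0.1629, 0.0514]
tool_rot: [-0.001, 0.275, 0.961, -0.0]
contact_force: [-4.0, 0.5, 11.0]
gripper_width: 0.542
grasp_force: 63.4
```

carry_out(
  targets=[255, 0, 0, 1.1, 0, 255, 0, 0, 0, 0, 255, 0.4, -0.3, 0, 0, 255, 0.4, -0.2, 0, 0, 255, 0, 0, 0, 0, 255, 0, 0, 0, 0],
)

```text
t: 16.3
eef_pos: [0.6005, 0.1628, 0.0516]
tool_rot: [-0.002, 0.275, 0.961, -0.001]
contact_force: [-5.0, 2.4, 4.5]
gripper_width: 0.542
grasp_force: 62.8
```

```bash
python3 - <<'E'
from h import *
th=np.radians(-32);u=np.array([np.cos(th),np.sin(th),0]);v=np.array([-u[1],u[0],0])
c,P=cam("scene");o=bot.get_obs()
for k in('eef_pos','contact_force','torque'):print(k,o[k]@u,o[k]@v,o[k][2])
I=c['frame'][205:250,325:400,::-1]
cv2.imwrite('pics/s3.png',cv2.convertScaleAbs(cv2.resize(I,None,fx=10,fy=10,interpolation=cv2.INTER_CUBIC),alpha=1.6))
E
```

```text
eef_pos 0.423049451418423 0.4562633531279005 0.05153977553237253
contact_force -6.097146315478292 -1.0123057129579907 4.10092559594126
torque -0.2668732132634919 1.227648353354911 -0.318369760865746
```

View pics/s3.png

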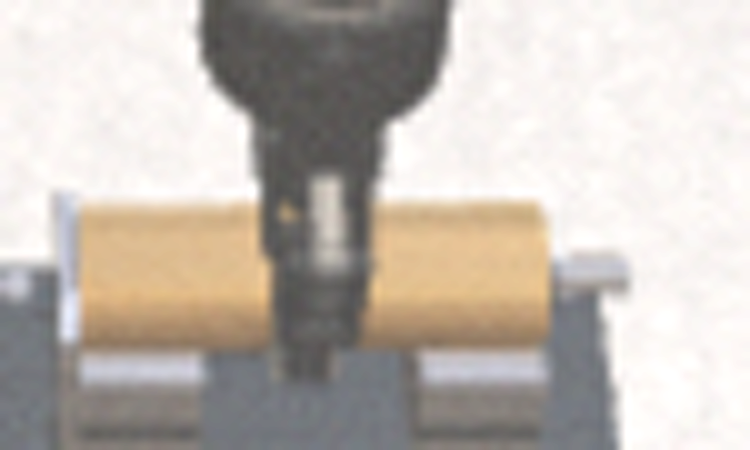

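The bare end sits flush at the plate (column ~78), and pushing along the vee gives 6 N with no motion, so it is against the stop. Now the final press.

carry_out(
  targets=[255, 0, 0, -0.3, 0, 255, 0, 0, -0.3, 0, 255, 0, 0, 0, 0, 255, 0, 0, 0, 0, 255, 0, 0, 0, 0, 255, 0, 0, 0, 0],
)

```text
t: 16.95
eef_pos: [0.6006, 0.1628, 0.0515]
tool_rot: [-0.002, 0.275, 0.961, -0.0]
contact_force: [-7.7, 2.0, 8.4]
gripper_width: 0.544
grasp_force: 63.2
```

```bash
python3 - <<'E'
from h import *
th=np.radians(-32);u=np.array([np.cos(th),np.sin(th),0]);v=np.array([-u[1],u[0],0])
o=bot.get_obs()
for k in('eef_pos','contact_force','torque'):print(k,o[k]@u,o[k]@v,o[k][2])
E
```

```text
eef_pos 0.4230727661560995 0.45637016925943835 0.051454388743050444
contact_force -7.6106752962593145 -2.3439678837071214 8.38684268282886
torque -0.48080798870900604 1.4924030224710878 -0.45820582921888076
```

carry_out(
  targets=[255, -0.4, -0.6, 0, 0, 255, -0.3, 0.2, -0.1, 0, 255, 0, 0, -0.1, 0, 255, 0, 0, 0, 0, 255, 0, 0, 0, 0, 255, 0, 0, 0, 0],
)

```text
t: 17.55
eef_pos: [0.6006, 0.1628, 0.0514]
tool_rot: [-0.001, 0.275, 0.961, 0.0]
contact_force: [-5.7, 2.7, 8.5]
gripper_width: 0.541
grasp_force: 63.1
```

```bash
python3 - <<'E'
from h import *
th=np.radians(-32);u=np.array([np.cos(th),np.sin(th),0]);v=np.array([-u[1],u[0],0])
o=bot.get_obs()
for k in('eef_pos','contact_force','torque'):print(k,o[k]@u,o[k]@v,o[k][2])
E
```

```text
eef_pos 0.4230855592333952 0.45635512160983693 0.05144882857422753
contact_force -6.268254905314383 -0.7417261986793533 8.520745463948343
torque -0.23778486564631546 1.270439323035417 -0.43203127942981173
```

carry_out(
  targets=[255, 0, 0, -0.2, -0.4, 255, 0, 0, 0, 0, 255, 0, 0, 0, 0, 255, 0, 0, 0, 0],
)

```text
t: 17.95
eef_pos: [0.6009, 0.163, 0.0511]
tool_rot: [-0.001, 0.278, 0.961, 0.0]
contact_force: [-4.4, 3.2, 6.0]
gripper_width: 0.543
grasp_force: 62.9
```

```bash
python3 - <<'E'
from h import *
th=np.radians(-32);u=np.array([np.cos(th),np.sin(th),0]);v=np.array([-u[1],u[0],0])
o=bot.get_obs()
for k in('eef_pos','contact_force','torque'):print(k,o[k]@u,o[k]@v,o[k][2])
E
```

```text
eef_pos 0.4232093459401458 0.4566214570104397 0.05112898104023283
contact_force -5.397225388314759 0.39697644955529704 6.014473808475513
torque -0.013440429507588428 1.080745229669382 -0.3054139359078428
```

Turning let it settle 0.3 mm deeper, so the yaw was slightly off. I'll continue.

carry_out(
  targets=[255, 0, 0, -0.2, -0.4, 255, 0, 0, 0, 0, 255, 0, 0, 0, 0, 255, 0, 0, 0, 0],
)

```text
t: 18.35
eef_pos: [0.601, 0.1631, 0.051]
tool_rot: [-0.001, 0.281, 0.96, 0.0]
contact_force: [-4.9, 2.4, 6.9]
gripper_width: 0.545
grasp_force: 63.1
```

```bash
cat > st.py <<'E'
from h import *
th=np.radians(-32.5);u=np.array([np.cos(th),np.sin(th),0]);v=np.array([-u[1],u[0],0])
o=bot.get_obs()
for k in('eef_pos','contact_force','torque'):print(k,o[k]@u,o[k]@v,o[k][2])
print(o['tool_rot'], 2*np.degrees(np.arctan2(o['tool_rot'][2],o['tool_rot'][1]))-180)
E
python3 st.py
```

```text
eef_pos 0.4192300961168644 0.46040979190977166 0.05102701356506638
contact_force -5.379481209031572 -0.5844601451698608 6.857924238382342
torque 0.059363493159023596 1.0392245219062124 0.2595057867962788
[-8.98199734e-04  2.80722833e-01  9.59788456e-01  6.50520539e-05] -32.6067143392971
```

carry_out(
  targets=[255, 0, 0, -0.2, 0.2, 255, 0, 0, -0.2, 0, 255, 0, 0, 0, 0, 255, 0, 0, 0, 0, 255, 0, 0, 0, 0],
)

```text
t: 18.85
eef_pos: [0.601, 0.1631, 0.051]
tool_rot: [-0.001, 0.28, 0.96, 0.0]
contact_force: [-6.0, 3.5, 9.4]
gripper_width: 0.545
grasp_force: 63.3
```

```bash
python3 st.py
```

```text
eef_pos 0.41923338937188437 0.46041653581798087 0.05099560206089129
contact_force -6.931289740939573 -0.28211591024261407 9.402217661989546
torque -0.19799837268793669 1.269573292662387 -0.1325562300148056
[-9.98167271e-04  2.79522244e-01  9.60138665e-01  2.49644259e-04] -32.463403325175875
```

carry_out(
  targets=[255, 0, 0, -0.1, 0, 255, 0, 0, 0, 0, 255, 0, 0, 0, 0, 255, 0, 0, 0, 0, 255, 0, 0, 0, 0],
)

```text
t: 19.35
eef_pos: [0.601, 0.1631, 0.051]
tool_rot: [-0.001, 0.279, 0.96, 0.0]
contact_force: [-6.6, 2.4, 10.6]
gripper_width: 0.543
grasp_force: 63.3
```

```bash
python3 st.py; python3 -c "
from station import bot
print(bot.hand_in())"
```

```text
eef_pos 0.419216188036325 0.4604395413498995 0.050993021692695
contact_force -6.907050216785417 -1.50039082781604 10.574047680702247
torque -0.2565126201668957 1.3044598331654873 -0.08252245476400977
[-9.91002078e-04  2.79474194e-01  9.60152659e-01  2.55569620e-04] -32.4576683776088
the job is handed in; nothing more can be done
None
```

The job is handed in at 19.4 s: by the force and pose readings, the smooth roller is seated in the vee with its bare end against the stop, still gripped and pressed down with about 10.6 N; no verdict came back.

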